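# Fill the row in the seasoning tray, then hover the salt over its place

### The job

Tidy the seasonings: first stand the stray black-capped spice jar upright in the tray bay with the black pad, beside the other jars, and let go of it. Then fetch the salt shaker over the things in between and finish while still holding it, upright and centred about a finger's breadth above the rim of the bay with the white pad, so that I can wipe that bay before it goes in: do not put it down or let it touch the tray or the jars. Leave the other jars, the tea tin, the candle and the mug where they are.

Things in the scene. Friction and masses are not known exactly. Their poses are not given: they have to be found in the camera images.
- stray_jar: Spice jar, clear glass with black cap and a black label with green leaves, the only spice jar outside the tray: round, 41 mm diameter (cap 40 mm), 105 mm tall, about 0.11 kg. It stands upright on the worktop on the robot's right. Origin: centre of its underside, z up its axis.
- salt_shaker: Salt shaker, clear glass with white salt and a grey domed top: round, 44 mm diameter at most, 90 mm tall, about 0.1 kg; grip its glass body 30 to 60 mm above its foot. It stands upright on the worktop on the robot's right (it and the stray jar may be either way round). Origin: centre of its underside, z up its axis.
- seasoning_tray: Low wooden tray fixed on the robot's left, 66 x 252 mm plus brass end handles; floor 4 mm thick; rim and dividers 18 mm high, 4 mm thick. Four bays in a row along its y axis, each 58 mm square, centres at y -93, -31, 31, 93 mm, x 0; two hold jars, two a flat pad, in any order. Best gripped across the row (closing along its x). Origin: centre of the underside, on the worktop, z up.
- black_pad: Flat black disc, 48 mm diameter, under 1 mm thick, in the centre of the empty bay meant for the stray jar. Origin: centre of the disc, on the bay's floor 4 mm above the worktop.
- white_pad: Flat white disc, 48 mm diameter, under 1 mm thick, in the centre of the empty bay meant for the salt shaker. Origin: centre of the disc, on the bay's floor 4 mm above the worktop.
- blue_jar: Spice jar with black cap and blue label, 41 mm diameter, 105 mm tall, standing loose in a bay of the tray; to be left there. Origin: centre of its underside.
- cream_jar: Spice jar with black cap and cream label, 41 mm diameter, 105 mm tall, standing loose in another bay of the tray; to be left there. Origin: centre of its underside.
- tea_tin: Red and cream tea tin, 63 x 127 mm, 74 mm tall, between the tray and the stray things, its long side (own y) pointing about away from the robot; loose, in the way, to be left alone. Origin: centre of its underside.
- candle: Candle in a glass, 76 mm diameter, 90 mm tall, just beyond the tea tin; loose, to be left alone. Origin: centre of its underside.
- green_mug: Green and white mug, 92 x 127 mm with its handle, 93 mm tall, behind; loose, to be left alone. Origin: centre of its underside.
There are look-alikes about, which are no part of the job. Leave any orange or purple look-alike of the salt_shaker alone. What is shaped like the cream_jar but red is not meant.

How it is judged (in metres and radians):
On the way:
1. the stray jar stands upright on the floor of the bay with the black pad, released (horizontal distance between stray_jar and black_pad below 0.013 m and z of stray_jar in the frame of seasoning_tray below 0.012 m and angle between stray_jar's own z axis and vertical below 0.1 rad and contact force between stray_jar and the fingers below 0.1 N and linear speed of stray_jar below 0.03 m/s), for 0.2 s.
At the end, for the whole second after the job is handed in: Stray jar released, upright (0.1 rad), on the floor of the black-pad bay within 13 mm of the pad centre. Salt shaker held still, upright (0.12 rad), within 10 mm of the white pad centre from above, foot 3 to 35 mm over the rim, touching no tray or jar. Other jars in their bays (all of step 1 and horizontal distance between salt_shaker and white_pad below 0.01 m and z of salt_shaker in the frame of seasoning_tray between 0.021 and 0.053 m and angle between salt_shaker's own z axis and vertical below 0.12 rad and linear speed of salt_shaker below 0.02 m/s and angular speed of salt_shaker below 0.2 rad/s and contact force between salt_shaker and the fingers above 1 N and contact force between salt_shaker and seasoning_tray below 0.1 N and contact force between salt_shaker and stray_jar below 0.1 N and contact force between salt_shaker and blue_jar below 0.1 N and contact force between salt_shaker and cream_jar below 0.1 N and distance of each of blue_jar, cream_jar from where it was at the start of the episode below 0.018 m and angle between each of blue_jar, cream_jar's own z axis and vertical below 0.1 rad); the arm keeps its last pose, push and grip.
It fails at once if the salt shaker touches the tray (contact force between salt_shaker and seasoning_tray above 0.3 N).
It fails at once if the salt shaker touches a jar (contact force between salt_shaker and stray_jar above 0.5 N or contact force between salt_shaker and blue_jar above 0.5 N or contact force between salt_shaker and cream_jar above 0.5 N).
It fails at once if a jar of the row is taken out of place or tipped (distance of any of blue_jar, cream_jar from where it was at the start of the episode above 0.018 m or angle between any of blue_jar, cream_jar's own z axis and vertical above 0.3 rad).
It fails at once if the tea tin, candle or mug is pushed away (distance of any of tea_tin, candle, green_mug from where it was at the start of the episode above 0.02 m or angle between any of tea_tin, candle, green_mug's own z axis and vertical above 0.3 rad).
It also fails if it takes over 54 s, if anything falls off the work surface, if the arm or the gripper's body presses on something with over 40 N, if the wrist force passes 120 N, or if a joint passes its speed limit or range.

### The arm

A 6-joint arm with a two-finger parallel gripper is mounted at the origin on the work surface; the furniture and walls round the work are solid. World frame = base frame: x ahead of the robot, y to its left, z up, the work surface at z = 0. Lengths are in mm, angles in rad, forces in N, time in s.
With the tool pointing down it reaches from about 350 to 775 mm from the base axis. Payload 7.3 kg.
Tool frame: the origin (TCP) lies at the very end of the fingers, on their centre line; the grasp point (between the pads) lies 19 mm behind it; z points along the fingers, y is the line along which they close (so a half turn about z gives the same grasp; the last joint's range is limited). The gripper opens to 92 mm and grips with 3 to 60 N. Pads are 19 mm wide; open, the fingers measure 130 mm over their backs; the gripper's body (75 mm by 190 mm) begins 47 mm behind the grasp point.
Start: joints at [-1.464, 0.342, 1.524, -0, 1.275, -0.146], TCP at [131.333, -508.327, 226.741] pointing down, gripper open.
Joint ranges: [-2.53, 2.53], [-0.77, 2.02], [0.04, 2.7], [-1, 4.14], [0.28, 2.66], [-3.11, 3.11]. Speed limits (rad/s): [2.57, 2.57, 3.14, 3.14, 3.14, 3.14].

### API

Orientations are given as [roll, pitch, yaw] about the fixed x, y, z axes, in that order (R = Rz(yaw) Ry(pitch) Rx(roll)).
In Python, from plant import * gives the robot as it stands.
- The arm moves only by the tool arm_command, never from a script. Its arguments are lists of equal length, an entry for each row: "gripper": the finger opening in mm, from 0 to 91.8; "dp": the shift along the tool's x, y, z in units of 25 mm (1.0 is 25 mm), a list of three; "twist": the turn about the tool's z in units of 5 degrees (1.0 is 5 degrees). A call has exactly 5 rows; each row shifts and turns the commanded pose from where the row before left it, along the tool's axes as they then stand; what a row does not reach is not made up. A row lasts 1/8 s, in which the tool goes at most 62.5 mm and 10.7 degrees, less where a joint would pass 70% of its speed; a pose out of reach is approached as far as the arm can. A call is refused whole if a number of a shift passes 1 or a number of a turn 1, either way. A call with a gripper value outside its range is refused whole. The fingers move at their own pace and stop on an object; the grip force is fixed at half the most. Time passes only in rows, so rows that do not move let the fingers close, or fill a call up. It gives the time, the measured TCP pose, the force, the opening and the grip force at its end, in the units of the state.
- get_obs(): the state, without advancing time (a new reading comes with each control period).
- capture(name): name is "scene" or "top" or "wrist"; returns the picture (400x640x3 uint8, red, green, blue); there is no depth.
- get_calibration(name): a dict with "mtx" (3x3 intrinsics, pixels), "position" and "attitude" of the camera in the world; the wrist camera has in their place "mount" (4x4, takes a point from camera to tool coordinates, whose origin is the TCP and whose axes are the flange's). Camera axes: x right, y down, z forward; pixel columns grow to the right and rows downward; lengths in mm; the calibration is good to about 2 mm. A picture is of the moment at which its call begins: read the wrist's pose just before it. get_calibration takes no time and is no camera call.
- close_job(): hands the job in; it is judged then, once.
The state is a dict: "time": time; "joint_positions": joint angles; "dq": joint speeds; "tau": joint torques, N m; "tool_pos": TCP position; "tcp_rot": TCP orientation; "contact_force": force on the tool from outside, world axes, zero at the start; "moment": the same for the moment, N m; "grip_width": finger opening in mm; "finger_force": force on a finger pad.
Only numpy, scipy, OpenCV 4.12 (cv2) and the standard library are available. Lean on these libraries where they do the work, as an engineer would, in place of code of your own. Each camera call takes 0.05 s, during which the arm holds its last target. There are 200 camera calls.

## Working session

There is one attempt and no reset: what is moved stays moved. The work goes in short steps, Python scripts to look and compute and a tool call to move; the robot and the scene stay as the last step left them, time stands still between calls to the robot, and variables do not carry over. Pictures are saved under pics/ and viewed, at most 10 in all, crops included, and the job is handed in when it is done.

Besides the shell and the picture viewer there is one more tool, called after "Call:" as name(argument=value, ...), one argument or row to a line, values as JSON. arm_command: Moves the arm, as the interface text tells. Its arguments: {"type":"object","properties":{"gripper":{"type":"array"},"dp":{"type":"array"},"twist":{"type":"array"}},"required":["gripper","dp","twist"]}

```bash
mkdir -p pics; ls; cat > h.py <<'E'
from plant import *
import numpy as np, cv2
from scipy.spatial.transform import Rotation as R
def cam(name,obs=None):
    c=get_calibration(name); K=np.array(c["mtx"])
    return c,K
def save(n,im): cv2.imwrite(n,cv2.cvtColor(np.ascontiguousarray(im),cv2.COLOR_RGB2BGR))
E
python3 - <<'E'
from h import *
print(get_obs())
for n in("scene","top","wrist"): print(n,get_calibration(n))
for n in("scene","top"): save(f"pics/{n}0.png",capture(n))
E
```

```text
pics
{'time': 0.0, 'joint_positions': array([-1.46402559e+00,  3.42717992e-01,  1.52505064e+00, -1.32962977e-05,
        1.27540040e+00, -1.45948953e-01]), 'dq': array([ 1.22879082e-03, -3.33335652e-04,  3.79083292e-04, -1.57496187e-03,
        2.54295335e-04,  6.23845848e-05]), 'tau': array([-1.74886478e-03, -4.31247389e+01, -2.44218242e+01,  7.16342381e-02,
        5.59303060e-02, -1.20354375e-04]), 'tool_pos': array([ 131.26786392, -507.88604323,  226.03569   ]), 'tcp_rot': array([-3.14003118e+00, -2.16676236e-04,  2.52723402e-01]), 'contact_force': array([-0.14174508, -0.07247551, -0.65582872]), 'moment': array([0.00419224, 0.02510135, 0.00806725]), 'finger_force': 0.0, 'grip_width': 91.75582421180665}
scene {'mtx': array([[441.07459259,   0.        , 319.38135691],
       [  0.        , 441.07459259, 204.42887729],
       [  0.        ,   0.        ,   1.        ]]), 'position': array([ 94.00471416, 876.05650128, 685.30014901]), 'attitude': array([-2.18861776, -0.00831744, -2.69764812])}
top {'mtx': array([[388.7423159 ,   0.        , 323.56581188],
       [  0.        , 388.7423159 , 195.96905569],
       [  0.        ,   0.        ,   1.        ]]), 'position': array([ 394.92261102,   56.98241721, 1003.6731538 ]), 'attitude': array([-3.02062301, -0.00967576, -1.56310628])}
wrist {'mtx': array([[300.34788586,   0.        , 321.09289512],
       [  0.        , 300.34788586, 205.66435118],
       [  0.        ,   0.        ,   1.        ]]), 'mount': array([[-6.01991780e-04, -9.54988169e-01, -2.96643278e-01,
         8.07174135e+01],
       [ 9.99999199e-01, -9.05061843e-04,  8.84335069e-04,
         4.95169614e-01],
       [-1.11301004e-03, -2.96642509e-01,  9.54987949e-01,
        -1.56996711e+02],
       [ 0.00000000e+00,  0.00000000e+00,  0.00000000e+00,
         1.00000000e+00]])}
```

View pics/top0.png

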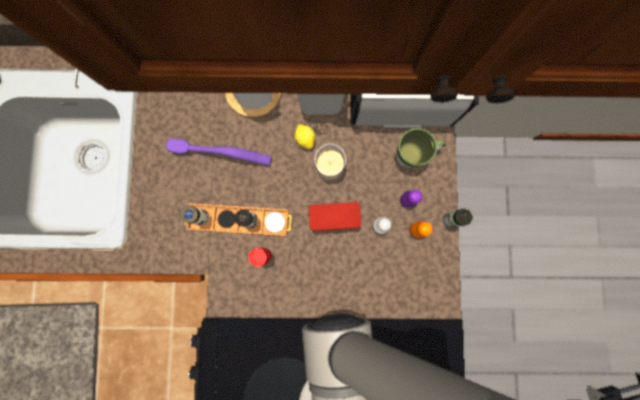

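View pics/scene0.png

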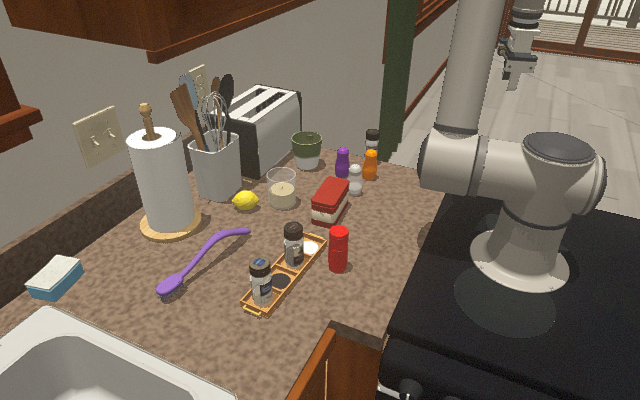

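Top view: the stray-jar candidate is the dark-capped jar at (462,216), near the counter's right end. The other dark-capped jars are blue at (190,215) and cream at (246,218), both in the tray, and the red look-alike is at (259,257). Salt candidates are white/grey at (383,226), with orange (422,229) and purple (412,198) as look-alikes. The black pad is at (227,219) and the white pad at (275,222). I choose (462,216) as the stray jar and (383,226) as the salt shaker, and will check both in a close crop.

```bash
cat >> h.py <<'E'
def ray(name,uv,obs=None):
    c,K=cam(name); d=np.linalg.inv(K)@[uv[0],uv[1],1.]
    if name=="wrist":
        o=obs or get_obs(); T=np.eye(4); T[:3,:3]=R.from_euler("xyz",o["tcp_rot"]).as_matrix(); T[:3,3]=o["tool_pos"]
        T=T@np.array(c["mount"]); return T[:3,3],T[:3,:3]@d
    return np.array(c["position"]),R.from_euler("xyz",c["attitude"]).as_matrix()@d
def onz(name,uv,z,obs=None):
    p,d=ray(name,uv,obs); return p+d*(z-p[2])/d[2]
def proj(name,P):
    c,K=cam(name); q=K@(R.from_euler("xyz",c["attitude"]).as_matrix().T@(np.array(P)-c["position"])); return q[:2]/q[2]
E
python3 - <<'E'
from h import *
top=cv2.imread("pics/top0.png"); sc=cv2.imread("pics/scene0.png")
for n,uv,z in [("stray",(462,216),105),("salt",(382,226),88),("orange",(423,229),88),("purple",(413,198),88),("blue",(189,215),105),("cream",(246,218),105),("black",(227,219),4),("white",(275,222),4),("red",(259,257),105),("candle",(330,158),70),("mug",(416,147),93),("tinA",(310,206),74),("tinB",(358,204),74),("tinC",(361,227),74),("tinD",(312,230),74)]:
    P=onz("top",uv,z); print(n,P.round(),"scene",proj("scene",P).round())
g=cv2.cvtColor(top,cv2.COLOR_BGR2GRAY)
a=cv2.resize(top[170:260,360:490],None,fx=4.5,fy=4.5,interpolation=2)
b=cv2.resize(sc[120:210,310:400],None,fx=4.5,fy=4.5,interpolation=2)
c=cv2.resize(top[190:250,180:300],None,fx=4.5,fy=4.5,interpolation=2); 
out=np.zeros((600,800,3),np.uint8)
a=cv2.resize(a,(480,332));out[:332,:480]=a; out[:310,485:795]=cv2.resize(b,(310,310)); out[335:595,:520]=cv2.resize(c,(520,260)); cv2.imwrite("pics/crop1.png",out)
E
```

```text
stray [ 460. -273.  105.] scene [372. 131.]
salt [436. -89.  88.] scene [357. 166.]
orange [ 430. -186.   88.] scene [372. 151.]
purple [ 503. -164.   88.] scene [345. 149.]
blue [457. 359. 105.] scene [261. 263.]
cream [451. 228. 105.] scene [296. 225.]
black [455. 296.   4.] scene [281. 280.]
white [448. 172.   4.] scene [310. 247.]
red [363. 195. 105.] scene [341. 228.]
candle [602.  34.  70.] scene [280. 179.]
mug [ 626. -172.   93.] scene [307. 137.]
tinA [483.  81.  74.] scene [313. 198.]
tinB [489. -34.  74.] scene [330. 176.]
tinC [434. -41.  74.] scene [351. 179.]
tinD [426.  76.  74.] scene [336. 203.]
```

View pics/crop1.png

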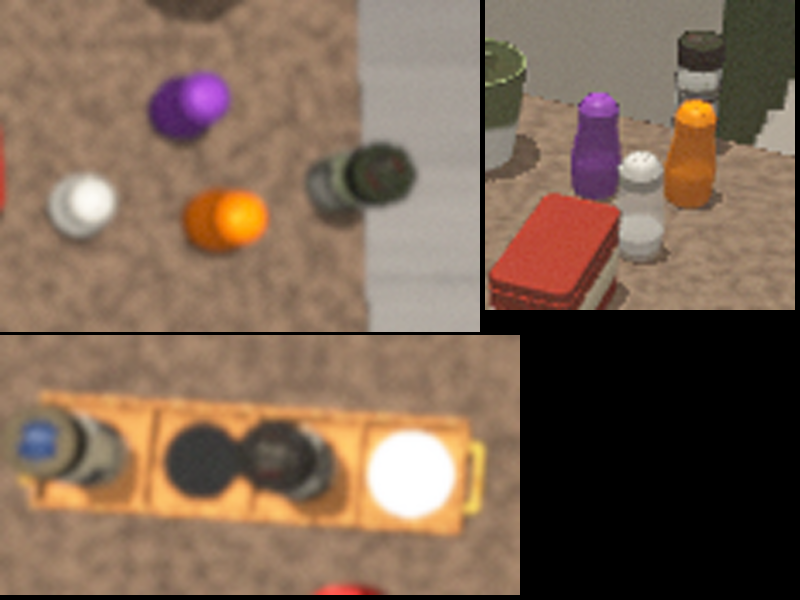

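The crops confirm it. The stray jar is clear glass with a dark cap, the only one outside the tray. The salt shaker is clear with white salt, and its orange and purple twins sit beside it. The black pad is in bay 2 and the white pad in the end bay.

```bash
cat >> h.py <<'E'
def plan(target,yaw,n,pos=None,y0=None):
    "rows of tool-frame units from the present pose to target at yaw, in n rows"
    o=get_obs(); pos=o["tool_pos"] if pos is None else np.array(pos); y0=o["tcp_rot"][2] if y0 is None else y0
    d=(np.array(target)-pos)/n/25; dy=(yaw-y0)/n; y=y0
    for k in range(n):
        print((R.from_euler("xyz",[np.pi,0,y]).as_matrix().T@d).round(2).tolist(), round(-np.degrees(dy)/5,2)); y+=dy
E
python3 - <<'E'
from h import *
plan([460,-273,216],1.515,15)
E
```

```text
[1.01, -0.39, 0.03] -0.96
[1.03, -0.3, 0.03] -0.96
[1.06, -0.21, 0.03] -0.96
[1.07, -0.12, 0.03] -0.96
[1.08, -0.03, 0.03] -0.96
[1.08, 0.06, 0.03] -0.96
[1.07, 0.15, 0.03] -0.96
[1.05, 0.24, 0.03] -0.96
[1.03, 0.32, 0.03] -0.96
[1.0, 0.41, 0.03] -0.96
[0.96, 0.49, 0.03] -0.96
[0.91, 0.57, 0.03] -0.96
[0.86, 0.65, 0.03] -0.96
[0.81, 0.72, 0.03] -0.96
[0.74, 0.78, 0.03] -0.96
```

Call:
arm_command(
  gripper=[91,91,91,91,91],
  dp=[
    [1,-0.4,0],
    [1,-0.3,0],
    [1,-0.2,0],
    [1,-0.1,0],
    [1,0,0],
  ],
  twist=[-1,-1,-1,-1,-1],
)

```text
time: 0.72
tool_pos: [236.5, -432.7, 226.4]
tcp_rot: [-3.141, -0.0, 0.692]
contact_force: [0.5, 0.2, 0.2]
grip_width: 90.9
finger_force: 0.0
```

Call:
arm_command(
  gripper=[91,91,91,91,91],
  dp=[
    [1,0.05,0],
    [1,0.15,0],
    [1,0.25,0],
    [1,0.3,0],
    [1,0.4,0],
  ],
  twist=[-1,-1,-1,-1,-1],
)

```text
time: 1.35
tool_pos: [339.9, -355.5, 226.4]
tcp_rot: [-3.141, -0.0, 1.128]
contact_force: [-0.2, 0.7, 0.0]
grip_width: 91.1
finger_force: 0.0
```

Call:
arm_command(
  gripper=[91,91,91,91,91],
  dp=[
    [1,0.5,0],
    [0.9,0.6,0],
    [0.9,0.65,0],
    [0.8,0.7,0],
    [0.8,0.8,0],
  ],
  twist=[-1,-1,-1,-1,-0.5],
)

```text
time: 1.98
tool_pos: [448.2, -270.8, 226.3]
tcp_rot: [-3.141, -0.0, 1.52]
contact_force: [0.1, -0.8, -0.2]
grip_width: 91.1
finger_force: 0.0
```

```bash
python3 - <<'E'
from h import *
o=get_obs(); print(o["time"],o["tool_pos"],o["tcp_rot"])
save("pics/w1.png",capture("wrist"))
c=get_calibration("wrist"); 
T=np.eye(4);T[:3,:3]=R.from_euler("xyz",o["tcp_rot"]).as_matrix();T[:3,3]=o["tool_pos"];T=T@c["mount"]
q=np.linalg.inv(T)@[460,-273,105,1]; print((c["mtx"]@q[:3]/q[2])[:2])
E
```

```text
1.975 [ 448.20315981 -270.76256435  226.31613824] [-3.14085522e+00 -3.82250490e-04  1.52000446e+00]
[333.1042409  200.70600744]
```

View pics/w1.png

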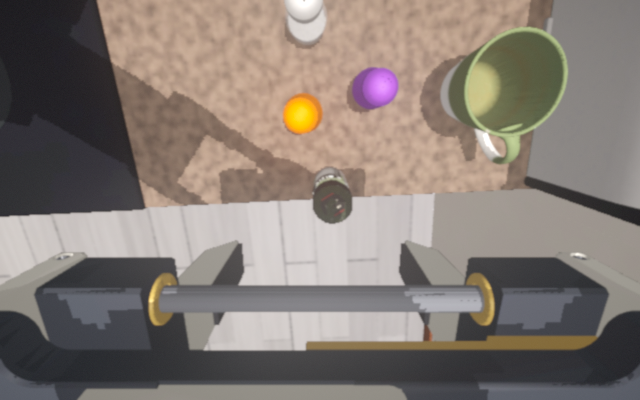

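The cap sits at (332,201) and the prediction was (333,201), so the estimate is good. The foot is at the counter edge, with orange at (302,113) and clear of the fingers. Descending.

Call:
arm_command(
  gripper=[91,91,91,91,91],
  dp=[
    [-0.06,0.47,0],
    [0,0,1],
    [0,0,1],
    [0,0,1],
    [0,0,1],
  ],
  twist=[0,0,0,0,0],
)

```text
time: 2.65
tool_pos: [459.2, -274.6, 125.8]
tcp_rot: [-3.141, 0.0, 1.517]
contact_force: [0.1, 0.1, 0.6]
grip_width: 90.7
finger_force: 0.0
```

Call:
arm_command(
  gripper=[91,91,91,91,91],
  dp=[
    [0,0,1],
    [0,0,1],
    [0,0,0.6],
    [0,0,0.2],
    [0,0,0],
  ],
  twist=[0,0,0,0,0],
)

```text
time: 3.28
tool_pos: [459.6, -274.0, 56.9]
tcp_rot: [3.141, 0.0, 1.518]
contact_force: [-0.0, -0.0, -0.3]
grip_width: 90.9
finger_force: 0.0
```

Call:
arm_command(
  gripper=[30,30,30,30,30],
  dp=[
    [0,0,0],
    [0,0,0],
    [0,0,0],
    [0,0,0],
    [0,0,0],
  ],
  twist=[0,0,0,0,0],
)

```text
time: 3.9
tool_pos: [459.4, -273.6, 56.8]
tcp_rot: [3.141, 0.0, 1.518]
contact_force: [-0.2, -0.2, 0.0]
grip_width: 46.1
finger_force: 0.0
```

Call:
arm_command(
  gripper=[25,25,25,25,25],
  dp=[
    [0,0,0],
    [0,0,0],
    [0,0,0],
    [0,0,0],
    [0,0,0],
  ],
  twist=[0,0,0,0,0],
)

```text
time: 4.53
tool_pos: [459.4, -273.6, 56.7]
tcp_rot: [-3.142, 0.0, 1.518]
contact_force: [0.4, -0.1, 0.1]
grip_width: 40.3
finger_force: 30.0
```

Call:
arm_command(
  gripper=[25,25,25,25,25],
  dp=[
    [0,0,-0.5],
    [0,0,-1],
    [0,0,-1],
    [0,0,-1],
    [0,0,-1],
  ],
  twist=[0,0,0,0,0],
)

```text
time: 5.15
tool_pos: [459.4, -273.6, 170.9]
tcp_rot: [3.141, 0.001, 1.518]
contact_force: [-0.2, 1.0, -1.4]
grip_width: 40.3
finger_force: 30.0
```

Call:
arm_command(
  gripper=[25,25,25,25,25],
  dp=[
    [0,0,-1],
    [0,0,-1],
    [0,0,-0.5],
    [0,0,0],
    [0,0,0],
  ],
  twist=[0,0,0,0,0],
)

```text
time: 5.78
tool_pos: [459.0, -273.3, 230.8]
tcp_rot: [-3.14, -0.001, 1.518]
contact_force: [0.2, 0.1, -1.5]
grip_width: 40.4
finger_force: 30.0
```

```bash
python3 - <<'E'
from h import *
o=get_obs(); print(o["tool_pos"],o["tcp_rot"],o["grip_width"],o["finger_force"],o["contact_force"])
save("pics/s1.png",capture("scene")[:330,200:520])
plan([455,296,235],1.515,25)
E
```

```text
[ 458.99584298 -273.27323525  230.78866035] [-3.14021347e+00 -9.59206393e-04  1.51814010e+00] 40.367015145974875 29.990935921669006 [ 0.15521571  0.10968694 -1.49251737]
[0.91, -0.05, -0.01] 0.0
[0.91, -0.05, -0.01] 0.0
[0.91, -0.05, -0.01] 0.0
[0.91, -0.05, -0.01] 0.0
[0.91, -0.05, -0.01] 0.0
[0.91, -0.05, -0.01] 0.0
[0.91, -0.05, -0.01] 0.0
[0.91, -0.06, -0.01] 0.0
[0.91, -0.06, -0.01] 0.0
[0.91, -0.06, -0.01] 0.0
[0.91, -0.06, -0.01] 0.0
[0.91, -0.06, -0.01] 0.0
[0.91, -0.06, -0.01] 0.0
[0.91, -0.06, -0.01] 0.0
[0.91, -0.06, -0.01] 0.0
[0.91, -0.06, -0.01] 0.0
[0.91, -0.06, -0.01] 0.0
[0.91, -0.06, -0.01] 0.0
[0.91, -0.06, -0.01] 0.0
[0.91, -0.06, -0.01] 0.0
[0.91, -0.06, -0.01] 0.0
[0.91, -0.06, -0.01] 0.0
[0.91, -0.06, -0.01] 0.0
[0.91, -0.06, -0.01] 0.0
[0.91, -0.06, -0.01] 0.0
```

View pics/s1.png

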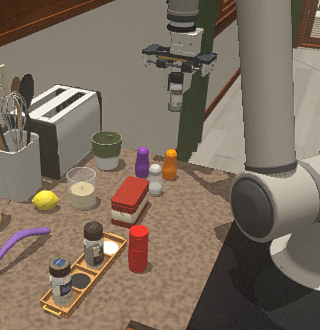

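The jar is held upright, with its foot about 175 mm up and all else in place. Carrying it over at this height, stopping short of the bay to look.

Call:
arm_command(
  gripper=[25,25,25,25,25],
  dp=[
    [0.5,-0.05,0],
    [0.9,-0.05,0],
    [1,-0.05,0],
    [1,-0.05,0],
    [1,-0.05,0],
  ],
  twist=[0,0,0,0,0],
)

```text
time: 6.45
tool_pos: [458.6, -161.1, 231.6]
tcp_rot: [-3.141, -0.0, 1.519]
contact_force: [0.7, 0.5, -0.9]
grip_width: 40.4
finger_force: 30.0
```

Call:
arm_command(
  gripper=[25,25,25,25,25],
  dp=[
    [1,-0.05,0],
    [1,-0.05,0],
    [1,-0.05,0],
    [1,-0.05,0],
    [1,-0.05,0],
  ],
  twist=[0,0,0,0,0],
)

```text
time: 7.08
tool_pos: [458.5, -36.0, 231.7]
tcp_rot: [-3.141, -0.0, 1.519]
contact_force: [-0.0, -0.2, -1.8]
grip_width: 40.4
finger_force: 30.0
```

Call:
arm_command(
  gripper=[25,25,25,25,25],
  dp=[
    [1,-0.06,0],
    [1,-0.06,0],
    [1,-0.06,0],
    [1,-0.06,0],
    [1,-0.06,0],
  ],
  twist=[0,0,0,0,0],
)

```text
time: 7.7
tool_pos: [457.2, 89.0, 231.7]
tcp_rot: [-3.141, -0.0, 1.519]
contact_force: [0.2, 0.2, -0.3]
grip_width: 40.6
finger_force: 30.0
```

Call:
arm_command(
  gripper=[25,25,25,25,25],
  dp=[
    [1,-0.06,0],
    [1,-0.06,0],
    [0.7,-0.06,0],
    [0.3,-0.06,0],
    [0,0,0],
  ],
  twist=[0,0,0,0,0],
)

```text
time: 8.32
tool_pos: [456.0, 162.4, 231.6]
tcp_rot: [-3.141, 0.0, 1.519]
contact_force: [-0.2, -0.4, -1.3]
grip_width: 40.1
finger_force: 30.0
```

```bash
python3 - <<'E'
from h import *
o=get_obs(); print(o["time"],o["tool_pos"],o["tcp_rot"],o["finger_force"])
save("pics/w2.png",capture("wrist"))
E
```

```text
8.325 [455.98391958 162.42167139 231.62554611] [-3.14144318e+00  3.60029365e-04  1.51906297e+00] 29.990999491419643
```

View pics/w2.png

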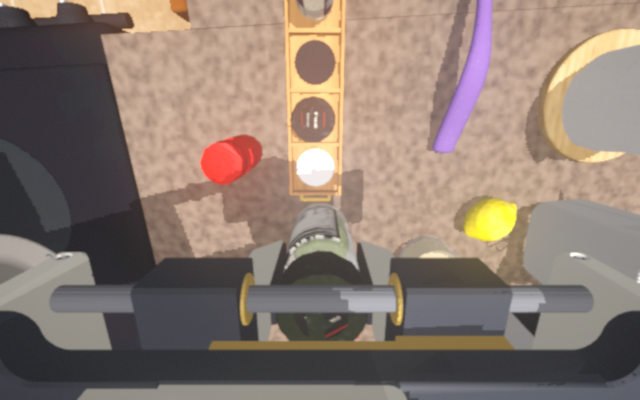

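Wrist view: black pad (315,62), white pad (315,167), cream jar cap (313,119), blue jar at the top edge near (315,3).

```bash
python3 - <<'E'
from h import *
o=get_obs(); im=cv2.imread("pics/w2.png")
hsv=cv2.cvtColor(im,cv2.COLOR_BGR2HSV)
def cen(mask,x0,x1,y0,y1):
    m=np.zeros_like(mask);m[y0:y1,x0:x1]=mask[y0:y1,x0:x1]
    n,l,s,c=cv2.connectedComponentsWithStats(m); k=1+s[1:,4].argmax(); print(s[k]); return s[k][:2]+s[k][2:4]/2-.5
b=cen((hsv[...,2]<75).astype(np.uint8),290,341,38,90)
w=cen(((hsv[...,2]>190)&(hsv[...,1]<50)).astype(np.uint8),290,341,140,195)
for n,p,z in(("black",b,4.5),("white",w,4.5),("cream",(313,119),109),("blue",(315,2),109)): print(n,p,onz("wrist",p,z,o).round(1))
E
```

```text
Traceback (most recent call last):
ValueError: attempt to get argmax of an empty sequence
```

```bash
python3 - <<'E'
from h import *
o=get_obs(); im=cv2.imread("pics/w2.png")
hsv=cv2.cvtColor(im,cv2.COLOR_BGR2HSV)
def cen(mask,x0,x1,y0,y1):
    m=np.zeros_like(mask);m[y0:y1,x0:x1]=mask[y0:y1,x0:x1]
    n,l,s,c=cv2.connectedComponentsWithStats(m); k=1+s[1:,4].argmax(); print(s[k]); return s[k][:2]+s[k][2:4]/2-.5
print(im[62,315],im[62,300],im[167,315],im[62,293])
b=cen((hsv[...,2]<75).astype(np.uint8),290,341,38,90)
w=cen(((hsv[...,2]>170)&(hsv[...,1]<60)).astype(np.uint8),290,341,140,195) if hsv[167,315,2]>170 else (315,167)
for n,p,z in(("black",b,4.5),("white",w,4.5),("cream",(313,119),109),("blue",(315,2),109)): print(n,p,onz("wrist",p,z,o).round(1))
E
```

```text
[102 113 143] [101 111 141] [255 255 255] [135 204 255]Traceback (most recent call last):
  File "<stdin>", line 8, in <module>
  File "<stdin>", line 6, in cen
ValueError: attempt to get argmax of an empty sequence
```

```bash
python3 - <<'E'
from h import *
o=get_obs(); im=cv2.imread("pics/w2.png")
print(im.shape, im[62,285:345:4,1], im[30:100:4,315,1])
hsv=cv2.cvtColor(im,cv2.COLOR_BGR2HSV)
def cen(mask,x0,x1,y0,y1):
    m=np.zeros_like(mask);m[y0:y1,x0:x1]=mask[y0:y1,x0:x1]
    n,l,s,c=cv2.connectedComponentsWithStats(m); k=1+s[1:,4].argmax(); print(s[k]); return s[k][:2]+s[k][2:4]/2-.5
b=(315,62)
w=cen((im.min(2)>215).astype(np.uint8),290,341,140,195)
b=cen((im[...,1]<130).astype(np.uint8),292,338,38,90)
for n,p,z in(("black",b,4.5),("white",w,4.5),("cream",(313,119),109),("blue",(315,2),109)): print(n,p,onz("wrist",p,z,o).round(1))
E
```

```text
(400, 640, 3) [176 182 204 111 112 111 111 112 112 110 111 111 112 185 208] [221 153 214 110 110 111 111 110 113 113 113 113 114 112 230 226 218 118]
[ 297  148   38   38 1094]
[ 295   41   40   43 1312]
black [314.5  62. ] [456.2 297.7   4.5]
white [315.5 166.5] [450.1 175.3   4.5]
cream (313, 119) [453.2 236.3 109. ]
blue (315, 2) [460.4 326.5 109. ]
```

Call:
arm_command(
  gripper=[25,25,25,25,25],
  dp=[
    [0.8,-0.06,0],
    [1,-0.06,0],
    [1,-0.06,0],
    [1,-0.06,0],
    [0.9,-0.06,0],
  ],
  twist=[0,0,0,0,0],
)

```text
time: 9.0
tool_pos: [455.3, 279.8, 231.6]
tcp_rot: [-3.142, 0.0, 1.517]
contact_force: [-0.1, -0.7, -1.1]
grip_width: 40.5
finger_force: 30.0
```

Call:
arm_command(
  gripper=[25,25,25,25,25],
  dp=[
    [0.65,0,0],
    [0,0,0],
    [0,0,0.6],
    [0,0,1],
    [0,0,0.4],
  ],
  twist=[0,0,0,0,0],
)

```text
time: 9.62
tool_pos: [455.0, 294.9, 179.6]
tcp_rot: [-3.139, 0.002, 1.517]
contact_force: [0.2, 1.3, -1.1]
grip_width: 40.5
finger_force: 30.0
```

```bash
python3 - <<'E'
from h import *
o=get_obs(); print(o["time"],o["tool_pos"],o["tcp_rot"],o["finger_force"])
a=capture("scene")[190:320,220:350]; b=capture("top")[180:260,170:310]
out=np.zeros((390,800,3),np.uint8); out[:,:390]=cv2.resize(a,(390,390)); out[:229,395:795]=cv2.resize(b,(400,229)); save("pics/p1.png",out)
P=o["tool_pos"]; print(proj("scene",[P[0],P[1],P[2]-57]),proj("scene",[455.5,297,4]))
E
```

```text
9.625 [454.98937977 294.85011059 179.56695683] [-3.13850077e+00  1.94471078e-03  1.51723537e+00] 29.99095884617418
[278.7542416  236.67823099] [280.53581163 279.85758128]
```

View pics/p1.png

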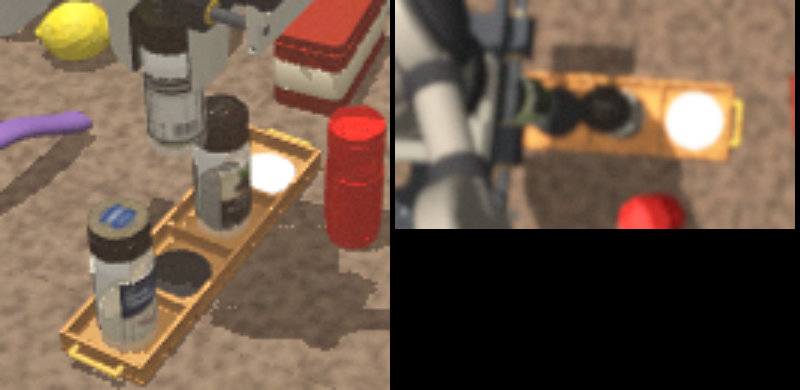

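The jar hangs upright with its foot at scene pixel (277,237), predicted (279,237). The pad is at (281,281), predicted (281,280). Lowering it.

Call:
arm_command(
  gripper=[25,25,25,25,25],
  dp=[
    [0.06,0,0.9],
    [0,0,1],
    [0,0,1],
    [0,0,0.9],
    [0,0,0.5],
  ],
  twist=[0,0,0,0,0],
)

```text
time: 10.35
tool_pos: [456.2, 297.5, 73.8]
tcp_rot: [3.142, 0.0, 1.518]
contact_force: [0.8, 0.3, -1.7]
grip_width: 40.3
finger_force: 30.0
```

Call:
arm_command(
  gripper=[25,25,25,25,25],
  dp=[
    [0,0,0.2],
    [0,0,0.1],
    [0,0,0.05],
    [0,0,0.05],
    [0,0,0],
  ],
  twist=[0,0,0,0,0],
)

```text
time: 10.98
tool_pos: [456.0, 297.7, 64.4]
tcp_rot: [3.141, -0.0, 1.518]
contact_force: [-0.4, 0.8, -1.4]
grip_width: 40.2
finger_force: 30.0
```

Call:
arm_command(
  gripper=[25,25,25,25,25],
  dp=[
    [0,0,0.05],
    [0,0,0.05],
    [0,0,0],
    [0,0,0],
    [0,0,0],
  ],
  twist=[0,0,0,0,0],
)

```text
time: 11.6
tool_pos: [455.9, 297.6, 61.7]
tcp_rot: [-3.142, 0.0, 1.518]
contact_force: [0.2, -0.3, -2.1]
grip_width: 40.4
finger_force: 30.0
```

Call:
arm_command(
  gripper=[46,52,60,66,70],
  dp=[
    [0,0,0],
    [0,0,0],
    [0,0,0],
    [0,0,0],
    [0,0,0],
  ],
  twist=[0,0,0,0,0],
)

```text
time: 12.22
tool_pos: [456.0, 297.6, 61.7]
tcp_rot: [3.142, 0.0, 1.518]
contact_force: [-0.8, -0.2, 0.2]
grip_width: 68.9
finger_force: 0.0
```

Call:
arm_command(
  gripper=[72,72,72,72,72],
  dp=[
    [0,0,0],
    [0,0,0],
    [0,0,-0.5],
    [0,0,-1],
    [0,0,-1],
  ],
  twist=[0,0,0,0,0],
)

```text
time: 12.85
tool_pos: [456.0, 297.7, 125.7]
tcp_rot: [3.141, -0.0, 1.518]
contact_force: [0.3, 0.6, -0.3]
grip_width: 72.0
finger_force: 0.0
```

Call:
arm_command(
  gripper=[85,85,85,85,85],
  dp=[
    [0,0,-1],
    [0,0,-1],
    [0,0,-1],
    [0,0,-1],
    [0,0,0],
  ],
  twist=[0,0,0,0,0],
)

```text
time: 13.48
tool_pos: [456.9, 298.1, 226.8]
tcp_rot: [3.137, -0.002, 1.518]
contact_force: [-0.5, 0.6, 0.4]
grip_width: 85.0
finger_force: 0.0
```

Call:
arm_command(
  gripper=[85,85,85,85,85],
  dp=[
    [-1,0.06,0],
    [-1,0.06,0],
    [-1,0.06,0],
    [-1,0.06,0],
    [-1,0.06,0],
  ],
  twist=[0,0,0,0,0],
)

```text
time: 14.1
tool_pos: [456.2, 171.5, 223.3]
tcp_rot: [-3.14, 0.0, 1.518]
contact_force: [1.0, 0.2, 0.0]
grip_width: 84.9
finger_force: 0.0
```

```bash
python3 - <<'E'
from h import *
o=get_obs(); print(o["time"],o["tool_pos"],o["tcp_rot"])
a=capture("scene")[190:320,220:350]; b=capture("wrist")
out=np.zeros((400,800,3),np.uint8); out[:390,:390]=cv2.resize(a,(390,390)); out[:400,395:795]=b[:,120:520]; save("pics/p2.png",out)
plan([436,-88,220],1.515,17)
E
```

```text
14.1 [456.23450315 171.4865901  223.33678293] [-3.14013942e+00  4.88675938e-04  1.51820477e+00]
[-0.61, -0.01, 0.01] 0.0
[-0.61, -0.01, 0.01] 0.0
[-0.61, -0.01, 0.01] 0.0
[-0.61, -0.01, 0.01] 0.0
[-0.61, -0.01, 0.01] 0.0
[-0.61, -0.01, 0.01] 0.0
[-0.61, -0.01, 0.01] 0.0
[-0.61, -0.01, 0.01] 0.0
[-0.61, -0.01, 0.01] 0.0
[-0.61, -0.01, 0.01] 0.0
[-0.61, -0.01, 0.01] 0.0
[-0.61, -0.01, 0.01] 0.0
[-0.61, -0.01, 0.01] 0.0
[-0.61, -0.01, 0.01] 0.0
[-0.61, -0.01, 0.01] 0.0
[-0.61, -0.01, 0.01] 0.0
[-0.61, -0.01, 0.01] 0.0
```

View pics/p2.png

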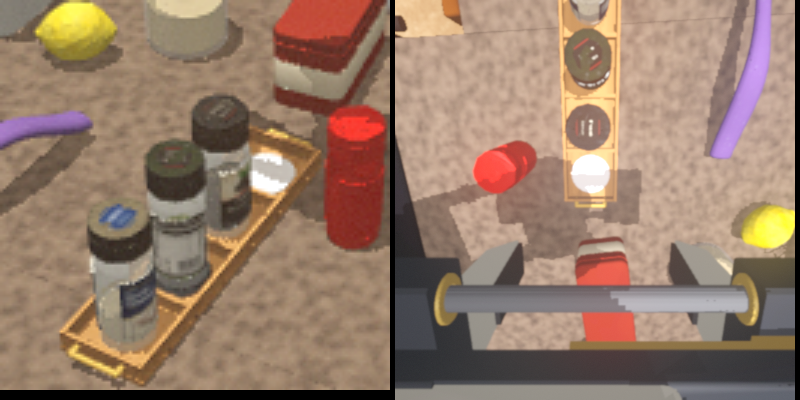

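The stray jar stands upright in the black-pad bay with the neighbours undisturbed; the white pad is at wrist pixel (315,173). Next I go past the shaker and look back at it, since the wrist camera looks toward +y.

Call:
arm_command(
  gripper=[91,91,91,91,91],
  dp=[
    [-1,0,0],
    [-1,0,0],
    [-1,0,0],
    [-1,0,0],
    [-1,0,0],
  ],
  twist=[0,0,0,0,0],
)

```text
time: 14.82
tool_pos: [450.0, 47.5, 223.7]
tcp_rot: [-3.141, -0.0, 1.519]
contact_force: [-0.6, 0.3, 0.4]
grip_width: 91.1
finger_force: 0.0
```

Call:
arm_command(
  gripper=[91,91,91,91,91],
  dp=[
    [-1,0,0],
    [-1,0,0],
    [-1,0,0],
    [-1,0,0],
    [-1,0,0],
  ],
  twist=[0,0,0,0,0],
)

```text
time: 15.45
tool_pos: [443.7, -77.3, 223.7]
tcp_rot: [-3.141, -0.001, 1.518]
contact_force: [-0.2, 0.7, 0.2]
grip_width: 90.8
finger_force: 0.0
```

Call:
arm_command(
  gripper=[91,91,91,91,91],
  dp=[
    [-1,0,0],
    [-1,0,0],
    [-1,0,0],
    [-0.8,0,0],
    [0,0,0],
  ],
  twist=[0,0,0,0,0],
)

```text
time: 16.08
tool_pos: [438.8, -172.4, 223.6]
tcp_rot: [-3.141, -0.001, 1.517]
contact_force: [-0.2, 0.5, 0.1]
grip_width: 90.7
finger_force: 0.0
```

```bash
python3 - <<'E'
from h import *
def cen(m,x0,x1,y0,y1):
    q=np.zeros(m.shape,np.uint8);q[y0:y1,x0:x1]=m[y0:y1,x0:x1]
    n,l,s,c=cv2.connectedComponentsWithStats(q); k=1+s[1:,4].argmax(); print(s[k]); return s[k][:2]+s[k][2:4]/2-.5
im=cv2.imread("pics/p2.png"); w=cen(im.min(2)>215,560,625,145,205)-[275,0]
print("white",w,onz("wrist",w,4.5,dict(tool_pos=[456.23,171.49,223.34],tcp_rot=[-3.14014,0.0005,1.5182])))
o=get_obs(); print(o["time"],o["tool_pos"],o["tcp_rot"])
im=capture("wrist"); save("pics/w3.png",im)
c=get_calibration("wrist"); T=np.eye(4);T[:3,:3]=R.from_euler("xyz",o["tcp_rot"]).as_matrix();T[:3,3]=o["tool_pos"];T=T@c["mount"]
for z in(0,88): q=np.linalg.inv(T)@[436,-89,z,1]; print((c["mtx"]@q[:3]/q[2])[:2])
E
```

```text
[ 571  154   38   39 1126]
white [314.5 173. ] [448.39015191 178.04112667   4.5       ]
16.075 [ 438.78558502 -172.38196641  223.63329815] [-3.14093609e+00 -5.14593921e-04  1.51661222e+00]
[314.70930258 109.4634675 ]
[312.82829363 108.69891066]
```

View pics/w3.png

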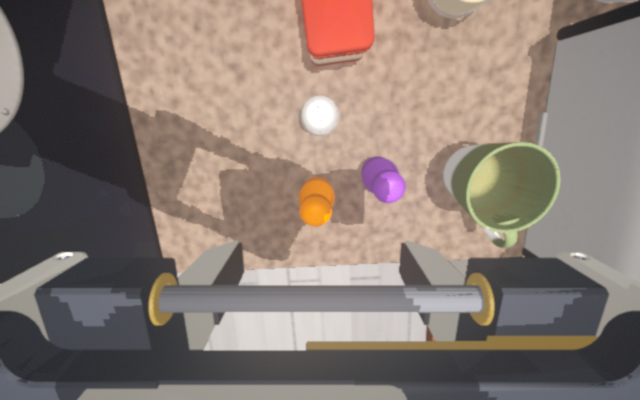

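The salt shaker is at (320,115), predicted about (313,109). Orange is at (316,203), purple at (386,183), and the tin edge is at row 60.

```bash
python3 - <<'E'
from h import *
o=get_obs()
for z in (20,45,80): print(onz("wrist",(319.5,115),z,o).round(1))
top=cv2.imread("pics/top0.png"); 
for z,uv in((88,(384.8,224.2)),(25,(381,226.5))): print("top",onz("top",uv,z).round(1))
s=onz("scene",(311+0,0),0)
print("scene body", onz("scene",(310+155*90/310.,120+225*90/310.),40).round(1), onz("scene",(310+155*90/310.,120+157*90/310.),85).round(1))
E
```

```text
[441.4 -94.7  20. ]
[441.5 -94.5  45. ]
[441.7 -94.2  80. ]
top [440.6 -95.8  88. ]
top [437.9 -96.7  25. ]
scene body [431.2 -68.8  40. ] [443.8 -93.7  85. ]
```

Call:
arm_command(
  gripper=[91,91,91,91,91],
  dp=[
    [0.8,0,0],
    [1,-0.05,0],
    [0.9,-0.05,0],
    [0.4,0,0],
    [0,0,0.5],
  ],
  twist=[0,0,0,0,0],
)

```text
time: 16.75
tool_pos: [440.9, -94.0, 211.9]
tcp_rot: [3.139, 0.001, 1.52]
contact_force: [0.3, -0.9, -0.0]
grip_width: 91.4
finger_force: 0.0
```

Call:
arm_command(
  gripper=[91,91,91,91,91],
  dp=[
    [0,0,1],
    [0,0,1],
    [0,0,1],
    [0,0,0.5],
    [0,0,0],
  ],
  twist=[0,0,0,0,0],
)

```text
time: 17.38
tool_pos: [439.8, -94.8, 123.4]
tcp_rot: [-3.14, -0.0, 1.518]
contact_force: [-0.3, -0.3, 0.7]
grip_width: 90.9
finger_force: 0.0
```

Call:
arm_command(
  gripper=[91,91,91,91,91],
  dp=[
    [0,0,1],
    [0,0,1],
    [0,0,1],
    [0,0,0.5],
    [0,0,0.2],
  ],
  twist=[0,0,0,0,0],
)

```text
time: 18.0
tool_pos: [440.6, -94.8, 31.7]
tcp_rot: [3.141, 0.0, 1.518]
contact_force: [-0.3, 0.4, -0.6]
grip_width: 90.9
finger_force: 0.0
```

Call:
arm_command(
  gripper=[50,50,50,50,50],
  dp=[
    [0,0,0],
    [0,0,0],
    [0,0,0],
    [0,0,0],
    [0,0,0],
  ],
  twist=[0,0,0,0,0],
)

```text
time: 18.62
tool_pos: [440.3, -94.6, 31.8]
tcp_rot: [3.141, 0.0, 1.518]
contact_force: [0.6, 0.5, 0.5]
grip_width: 50.6
finger_force: 0.0
```

Call:
arm_command(
  gripper=[20,20,20,20,20],
  dp=[
    [0,0,0],
    [0,0,0],
    [0,0,0],
    [0,0,0],
    [0,0,0],
  ],
  twist=[0,0,0,0,0],
)

```text
time: 19.25
tool_pos: [440.4, -94.7, 31.7]
tcp_rot: [3.141, 0.0, 1.518]
contact_force: [0.0, -0.5, 0.2]
grip_width: 39.4
finger_force: 29.6
```

Gripped at 39 mm opening with 30 N. Lifting high and going over.

Call:
arm_command(
  gripper=[20,20,20,20,20],
  dp=[
    [0,0,-0.5],
    [0,0,-1],
    [0,0,-1],
    [0,0,-1],
    [0,0,-1],
  ],
  twist=[0,0,0,0,0],
)

```text
time: 19.88
tool_pos: [439.9, -94.5, 145.7]
tcp_rot: [-3.142, 0.0, 1.518]
contact_force: [0.2, 0.1, -1.3]
grip_width: 39.2
finger_force: 29.6
```

Call:
arm_command(
  gripper=[20,20,20,20,20],
  dp=[
    [0,0,-1],
    [0,0,-0.5],
    [0.4,0,0],
    [0.8,0,0],
    [1,-0.02,0],
  ],
  twist=[0,0,0,0,0],
)

```text
time: 20.5
tool_pos: [441.9, -38.6, 180.6]
tcp_rot: [-3.139, -0.001, 1.517]
contact_force: [0.7, -0.4, -1.1]
grip_width: 39.3
finger_force: 29.6
```

Call:
arm_command(
  gripper=[20,20,20,20,20],
  dp=[
    [1,-0.02,0],
    [1,-0.03,0],
    [1,-0.03,0],
    [1,-0.03,0],
    [1,-0.03,0],
  ],
  twist=[0,0,0,0,0],
)

```text
time: 21.12
tool_pos: [444.7, 86.7, 180.5]
tcp_rot: [-3.139, 0.0, 1.518]
contact_force: [0.1, -0.6, -1.4]
grip_width: 39.4
finger_force: 29.6
```

Call:
arm_command(
  gripper=[20,20,20,20,20],
  dp=[
    [1,-0.02,0],
    [1,-0.02,0],
    [0.8,0,0],
    [0.5,0,0],
    [0.2,0,0],
  ],
  twist=[0,0,0,0,0],
)

```text
time: 21.75
tool_pos: [448.8, 173.4, 181.0]
tcp_rot: [-3.14, 0.001, 1.519]
contact_force: [-0.3, 0.4, -0.7]
grip_width: 39.7
finger_force: 29.6
```

Call:
arm_command(
  gripper=[20,20,20,20,20],
  dp=[
    [0,0,0],
    [0,0,0],
    [0,0,0],
    [0,0,0],
    [0,0,0],
  ],
  twist=[0,0,0,0,0],
)

```text
time: 22.38
tool_pos: [449.4, 172.7, 181.7]
tcp_rot: [3.141, 0.0, 1.518]
contact_force: [0.7, -0.9, -1.2]
grip_width: 39.6
finger_force: 29.6
```

```bash
python3 - <<'E'
from h import *
o=get_obs(); print(o["time"],o["tool_pos"],o["tcp_rot"],o["finger_force"])
a=capture("scene")[140:340,220:370]; b=capture("wrist")
out=np.zeros((400,800,3),np.uint8); out[:400,:300]=cv2.resize(a,(300,400)); out[:400,305:795]=b[:,75:565]; save("pics/p3.png",out)
P=o["tool_pos"]; print(proj("scene",[P[0],P[1],P[2]-31.7]),proj("scene",[449.3,173.3,4.5]),"px/mm y",proj("scene",[449.3,183.3,4.5]))
E
```

```text
22.375 [449.40699804 172.65663494 181.73657187] [3.14147279e+00 7.53443060e-05 1.51795277e+00] 29.578647842863575
[308.59334492 195.06954939] [308.87399528 246.4883534 ] px/mm y [306.95685544 249.02090795]
```

View pics/p3.png

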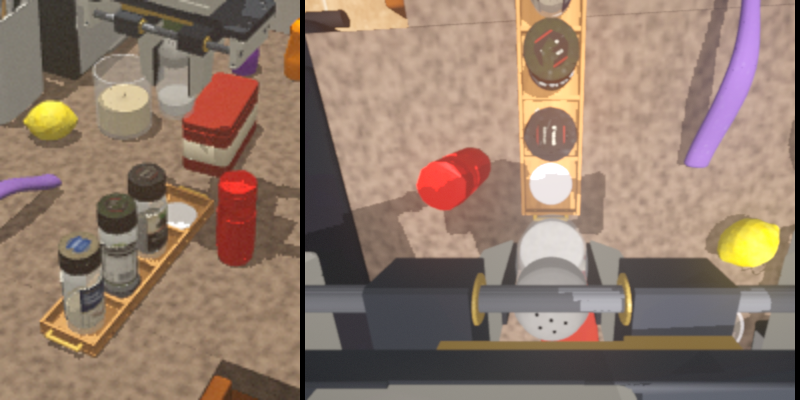

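The shaker is upright with its foot at scene pixel (309,194), predicted (309,195). The pad is at wrist pixel (321,184). Refining it from this still view.

```bash
python3 - <<'E'
from h import *
def cen(m,x0,x1,y0,y1):
    q=np.zeros(m.shape,np.uint8);q[y0:y1,x0:x1]=m[y0:y1,x0:x1]
    n,l,s,c=cv2.connectedComponentsWithStats(q); k=1+s[1:,4].argmax(); print(s[k]); return s[k][:2]+s[k][2:4]/2-.5
o=get_obs(); im=cv2.imread("pics/p3.png")
w=cen(im.min(2)>200,522,582,155,208)-[230,0]; print("wrist",w,onz("wrist",w,4.5,o).round(1))
t=cv2.imread("pics/top0.png"); u=cen(t.min(2)>215,260,292,208,236); print("top",u,onz("top",u,4.5).round(1))
s=cv2.imread("pics/scene0.png"); u=cen(s.min(2)>200,295,330,235,262); print("scene",u,onz("scene",u,4.5).round(1))
E
```

```text
[ 530  163   42   41 1379]
wrist [320.5 183. ] [449.3 175.6   4.5]
[265 213  20  19 291]
top [274.5 222. ] [448.1 173.6   4.5]
[304 241  14  13 152]
scene [310.5 247. ] [445.1 173.3   4.5]
```

Call:
arm_command(
  gripper=[20,20,20,20,20],
  dp=[
    [0.06,0,0.5],
    [0,0,0.9],
    [0,0,0.9],
    [0,0,0.8],
    [0,0,0.5],
  ],
  twist=[0,0,0,0,0],
)

```text
time: 23.1
tool_pos: [448.7, 174.2, 90.1]
tcp_rot: [-3.14, 0.001, 1.518]
contact_force: [0.0, -0.8, -1.6]
grip_width: 39.6
finger_force: 29.6
```

Call:
arm_command(
  gripper=[20,20,20,20,20],
  dp=[
    [0,0,0.4],
    [0,0,0.3],
    [0,0,0.2],
    [0,0,0],
    [0,0,0],
  ],
  twist=[0,0,0,0,0],
)

```text
time: 23.72
tool_pos: [449.7, 174.3, 69.5]
tcp_rot: [3.141, -0.0, 1.518]
contact_force: [-0.6, -1.1, -2.1]
grip_width: 39.7
finger_force: 29.6
```

Call:
arm_command(
  gripper=[20,20,20,20,20],
  dp=[
    [0,0,0],
    [0,0,0],
    [0,0,0],
    [0,0,0],
    [0,0,0],
  ],
  twist=[0,0,0,0,0],
)

```text
time: 24.35
tool_pos: [449.4, 174.3, 69.2]
tcp_rot: [-3.142, 0.0, 1.518]
contact_force: [0.4, 0.5, -1.1]
grip_width: 39.2
finger_force: 29.6
```

```bash
python3 - <<'E'
from h import *
o=get_obs(); print(o["time"],o["tool_pos"],o["tcp_rot"],o["finger_force"],np.abs(o["dq"]).max())
a=capture("scene")[180:330,220:370]; save("pics/p4.png",cv2.resize(a,(600,600)))
P=o["tool_pos"]; print((proj("scene",[P[0],P[1],P[2]-31.7])-[220,180])*4)
E
```

```text
24.35 [449.4403596  174.29037992  69.15800555] [-3.14156274e+00  1.03123505e-04  1.51818639e+00] 29.57875350723043 0.0016599675091864459
[354.19553344 223.41749562]
```

View pics/p4.png

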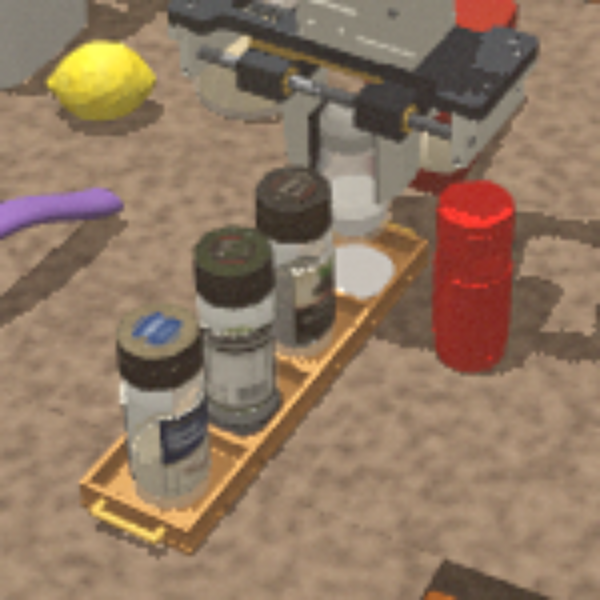

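The shaker is held upright and still, with its foot at crop (358,222), as predicted. It sits above the white pad, clear of the tray and the cream jar, and all three jars are upright in their bays. Handing in.

```bash
python3 -c "
from plant import *
print(close_job())"
```

```text
the job is handed in; nothing more can be done
None
```

The job is handed in (no verdict was shown): by my last pictures and readings, the stray jar stands released and upright in the black-pad bay, and the salt shaker is held still and upright about 15 to 20 mm above the rim over the white pad, touching nothing.

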